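Post the rejected hose fitting through the sprung flap of the reject box

TASK

The brass hose fitting lying on the ledge of the grey reject box has failed inspection. Push the box's self-closing steel flap inwards with one finger, hold it open there, and with the other finger push the fitting off the ledge through the opening so that it drops into the box; then take the hand away and let the flap spring shut. Do not pick the fitting up, and leave the sound parts, the tub and the glue bottle beside the box where they are.

Things in the scene. Friction and masses are not known exactly. Their poses are not given: they have to be found in the camera images.
- reject_box: Grey steel reject box, fixed to the bench, 270 mm long (its x), 140 mm wide (its y), hollow, floor 4 mm above the bench, clear window in front. Origin on the bench (z = 0) on its middle line, below the inner edge of its ledge; x points level from the ledge to the flap (away from the robot within 0.4 rad), z up. It spans x = -120 to +150 mm; hood 155 mm high at x = 122 to 150 mm
- ledge_edge (a point): Middle of the inner edge of the loading ledge, on its top, 115 mm above the bench. The ledge is a level shelf from box x = -120 to 0 mm, 134 mm wide between 12 mm side rims, with a 5 mm front lip. Beyond the edge is the opening, 134 mm wide, to x = 115 mm, covered by the flap; a thing pushed over the edge drops in. Nothing spans it above the flap: fingers pointing down can travel into it
- flap (a joint): Angle of the steel flap, rad: 0 = shut, grows as it is pushed down and inwards; stop at 1.15. A spring shuts it: closing torque about 0.11 N m when shut, 0.2 at 0.8 rad. A downward finger, its tip a few mm above ledge height, that moves along the box's +x rides on the slope and pushes it open with 1 to 8 N; with the finger's far side 95 mm beyond the ledge edge the flap stands at about 0.5 rad
- flap_hinge (a point): Middle of the flap's hinge pin, which lies along the box's y, 115 mm beyond the ledge edge and 34 mm above the ledge; highest part there 41 mm above the ledge. The shut flap, a plate 128 mm wide and 2.4 mm thick, slopes from here down to the ledge edge (0.29 rad) between two cheeks that rise 7 mm above its slope
- flap_lip (a point): middle of the flap's free edge, top face; beside the ledge edge when shut, moves with the flap
- reject_mid (a point): centre (half-way up, mid-length) of the rejected brass hose fitting lying on the ledge: 59 mm long (its x axis: hexagon a little to +x of the middle, 27 mm high and 31 mm over the corners, round ends about 17 mm thick), 45 g. It rests on a flat of its hexagon, centre 13.5 mm above the ledge, roughly crosswise on the ledge (within 0.6 rad)
- good_nipple: sound brass hose fitting, 52x27x24 mm, on the bench left of the box; origin at the middle of its underside; must stay
- valve: brass ball valve with a red lever, 36x85x50 mm, on the bench right of the box; origin at the middle of its underside; must stay
- glue: small white glue bottle, 25 mm thick, 80 mm tall, standing on the bench left of the box; origin at its foot; must stay
- tub: small white lidded tub, 64 mm wide, 66 mm tall, on the bench right of the box; origin at its foot; must stay
There are look-alikes about, which are no part of the job. Leave any pink or purple look-alike of the part that bears reject_mid alone.

How it is judged (in metres and radians):
On the way, in this order (a step that is already met when the one before it is completed fails the run):
1. a finger pushes the flap open while the fitting still lies on the ledge (value of joint flap above 0.06 rad and contact force between the fingers and flap above 0.3 N and z of reject_mid in the frame of reject_box above 0.118 m), for 0.05 s.
2. the fitting has been pushed over the ledge edge and dropped inside while a finger still holds the flap open (value of joint flap above 0.2 rad and contact force between the fingers and flap above 0.3 N and z of reject_mid in the frame of reject_box below 0.075 m), for 0.1 s.
At the end, for the whole second after the job is handed in: the fitting lies inside the box (its centre within the box's walls and less than 75 mm above the bench) and the flap has sprung shut (below 0.06 rad) (z of reject_mid in the frame of reject_box between 0 and 0.075 m and x of reject_mid in the frame of reject_box between -0.12 and 0.15 m and y of reject_mid in the frame of reject_box between -0.07 and 0.07 m and value of joint flap below 0.06 rad); the robot touches nothing.
It fails at once if the fitting is lifted more than about 30 mm off the ledge (z of reject_mid in the frame of reject_box above 0.16 m).
It fails at once if the sound fitting is moved more than 20 mm (distance of good_nipple from where it was at the start of the episode above 0.02 m).
It fails at once if the valve is moved more than 20 mm (distance of valve from where it was at the start of the episode above 0.02 m).
It fails at once if the glue bottle is moved more than 20 mm (distance of glue from where it was at the start of the episode above 0.02 m).
It fails at once if the tub is moved more than 20 mm (distance of tub from where it was at the start of the episode above 0.02 m).
It also fails if it takes over 32 s, if anything falls off the work surface, if the arm or the gripper's body presses on something with over 40 N, if the wrist force passes 120 N, or if a joint passes its speed limit or range.

ROBOT

A 7-joint arm with a two-finger parallel gripper is mounted at the origin on a cart in front of the work surface, level with it; the furniture and walls round the work are solid. World frame = base frame: x ahead of the robot, y to its left, z up, the work surface at z = 0. Lengths are in mm, angles in rad, forces in N, time in s.
With the tool pointing down it reaches from about 400 to 875 mm from the base axis. Payload 19.3 kg.
Tool frame: the origin (TCP) lies where the fingers leave the gripper's body, on its centre line; the fingertips stand 73 mm ahead of it and the grasp point (between the pads) lies 54 mm ahead of it; z points along the fingers, x is the direction in which the jaws open and shut, and the axes are right-handed (so a half turn about z gives the same grasp; the last joint's range is limited). The gripper opens to 85 mm and grips with 20 to 120 N. Pads are 22 mm wide; open, the fingers measure 114 mm over their backs; the gripper's body (76 mm by 85 mm) begins 54 mm behind the grasp point. The pads swing forward as they close: fully open they stand 13 mm farther back than shut.
Start: joints at [-1.234, 0.521, -0.036, 1.599, 0.021, 1.021, -0.113], TCP at [247.313, 573.98, 303.891] pointing down, gripper open.
Joint ranges: [-2.91, 2.91], [-0.3, 2.13], [-1.5, 1.42], [0.17, 2.43], [-1.26, 4.41], [0.16, 1.93], [-2.52, 2.52]. Speed limits (rad/s): [1.89, 1.89, 2.39, 2.39, 3.01, 3.01, 3.01].

INTERFACE

Orientations are given as a unit quaternion [x, y, z, w].
In Python, from bench import arm gives the robot as it stands. The module is installed in compiled form; this text tells all that it offers.
- The arm moves only by the shell command python3 -m crank 'ROWS' [OPENING] [FORCE]. ROWS is JSON, one flat list of numbers, 6 for each row, row after row: the shift along the tool's x, y, z in mm, then the turn, a rotation vector about the tool's x, y, z in degrees. In form: [dx, dy, dz, rx, ry, rz, dx, dy, dz, rx, ry, rz, ...]. A call has 1 to 12 rows; each row is the pose to reach, as a shift and turn from the pose commanded when the call began, along the tool's axes at that moment; what a row does not reach only later rows make up. A row lasts 1/10 s, in which the tool goes at most 50 mm and 8.59 degrees, less where a joint would pass 70% of its speed; a pose out of reach is approached as far as the arm can. A call with a gripper value outside its range is refused whole. OPENING is the opening in per cent of the stroke, from 0 (shut) to 100 (fully open), set as the call begins (- or left out, the last holds). The fingers move at their own pace and stop on an object; FORCE is the grip in N (left out, the last holds). Time passes only in rows, so rows that repeat a pose let the fingers close. It gives the time, the measured TCP pose, the force and the opening at its end, in the units of the state.
- arm.get_state(): the state, without advancing time (a new reading comes with each control period).
- arm.snapshot(name): name is "scene" or "side" or "wrist"; returns the picture (384x512x3 uint8, red, green, blue); there is no depth.
- arm.camera_info(name): a dict with "fx", "fy", "cx", "cy" (pixels), "R" (3x3) and "t" (3): a world point X has camera coordinates R X + t; the wrist camera has in their place "mount" (4x4, takes a point from camera to tool coordinates, whose origin is the TCP and whose axes are the tool frame's). Camera axes: x right, y down, z forward; pixel columns grow to the right and rows downward; lengths in mm; the calibration is good to about 2 mm. A picture is of the moment at which its call begins: read the wrist's pose just before it. camera_info takes no time and is no camera call.
- arm.close_job(): hands the job in, once; it reports no verdict.
The state is a dict: "time": time; "joint_positions": joint angles; "qd": joint speeds; "joint_torque": joint torques, N m; "ee_pos": TCP position; "orientation": TCP orientation; "force": force on the tool from outside, world axes, zero at the start; "ft_torque": the same for the moment, N m; "opening": opening from 0.0 (shut) to 1.0 (fully open).
Only numpy, scipy, OpenCV 4.12 (cv2) and the standard library are available. Lean on these libraries where they do the work, as an engineer would, in place of code of your own. Each camera call takes 0.05 s, during which the arm holds its last target.

## Working session

There is one attempt and no reset: what is moved stays moved. The work goes in short steps, Python scripts to look and compute and a shell command to move; the robot and the scene stay as the last step left them, time stands still between calls to the robot, and variables do not carry over. Pictures are saved under pics/ and viewed, and the job is handed in when it is done.

```bash
mkdir -p pics; python3 - <<'E'
from bench import arm
import cv2
print(arm.get_state())
for n in("scene","side","wrist"):
    im=arm.snapshot(n); cv2.imwrite(f"pics/{n}0.png",im[:,:,::-1]); print(n,arm.camera_info(n))
E
```

```text
{'time': 0.0, 'joint_positions': array([-1.2341875 ,  0.52200119, -0.0363306 ,  1.59997785,  0.02121022,
        1.02111289, -0.1128295 ]), 'qd': array([-0.00127664,  0.00079888,  0.00230316,  0.00039536, -0.00058692,
        0.00139627,  0.00026455]), 'joint_torque': array([-1.08827062e-03, -9.27125216e+01,  1.97911575e+00, -3.69933379e+01,
        1.77669228e-02,  8.13496008e-03, -1.42494784e-06]), 'ee_pos': array([247.23128619, 573.75398851, 303.34444615]), 'orientation': array([ 8.35377001e-01,  5.49677138e-01, -4.40074970e-04,  3.41398830e-04]), 'force': array([0.00773059, 0.10503706, 0.73965708]), 'ft_torque': array([0.03283473, 0.00982673, 0.00749469]), 'opening': 1.00059631313298}
scene {'fx': 478.4800105638434, 'fy': 478.4800105638434, 'cx': 258.14005748716903, 'cy': 194.977990038589, 'R': array([[ 0.59032422, -0.80702748, -0.01496526],
       [-0.46222977, -0.32279607, -0.82592151],
       [ 0.66171063,  0.49447886, -0.56358646]]), 't': array([-281.26402914,  365.72961477, 1031.84502554])}
side {'fx': 455.6450096992966, 'fy': 455.6450096992966, 'cx': 253.43829094159713, 'cy': 184.80561126505734, 'R': array([[-0.99987388, -0.01545933,  0.00363709],
       [-0.01155835,  0.55130084, -0.83422646],
       [ 0.01089145, -0.83416329, -0.55140999]]), 't': array([ 510.05057117,   71.56598956, 1075.5921314 ])}
wrist {'fx': 275.74400913546805, 'fy': 275.74400913546805, 'cx': 256.462690157636, 'cy': 191.25493370663105, 'mount': array([[ 9.99999448e-01,  7.50151648e-04, -7.35254533e-04,
         4.51601709e-01],
       [-5.34356160e-04,  9.65943707e-01,  2.58751752e-01,
        -6.61179752e+01],
       [ 9.04317542e-04, -2.58751217e-01,  9.65943575e-01,
        -7.08816334e+01],
       [ 0.00000000e+00,  0.00000000e+00,  0.00000000e+00,
         1.00000000e+00]])}
```

View pics/scene0.png

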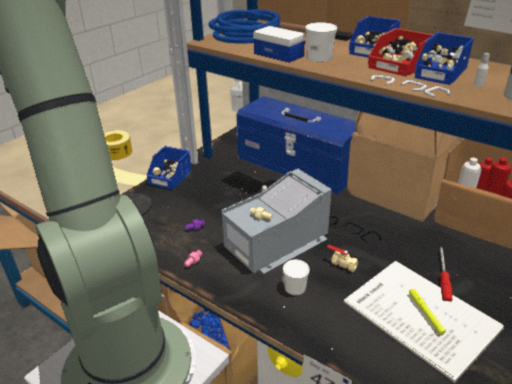

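View pics/side0.png

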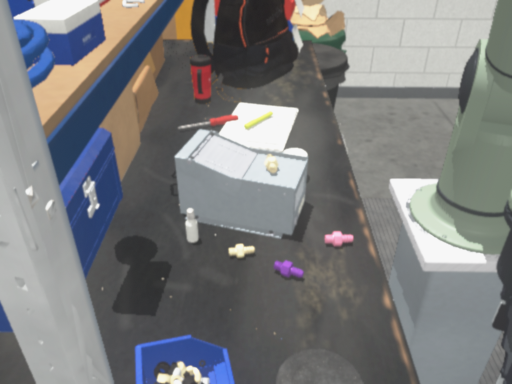

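View pics/wrist0.png

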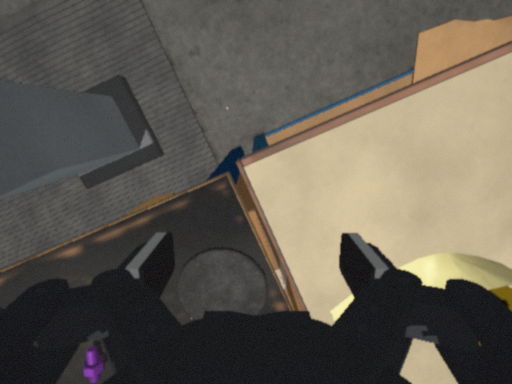

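The only fitting on the box ledge is brass-coloured: scene ≈(260,213), side ≈(271,165). The pink and purple look-alikes and the sound fitting (side 241,250) lie on the bench. I'll enlarge to confirm.

```bash
python3 - <<'E'
import cv2
a=cv2.imread("pics/scene0.png")[160:280,210:340]; cv2.imwrite("pics/sc1.png",cv2.resize(a,None,fx=5,fy=5,interpolation=2)[:600])
a=cv2.imread("pics/side0.png")[120:245,165:320]; cv2.imwrite("pics/si1.png",cv2.resize(a,None,fx=4.8,fy=4.8,interpolation=2))
E
```

```text
(no output)
```

View pics/sc1.png

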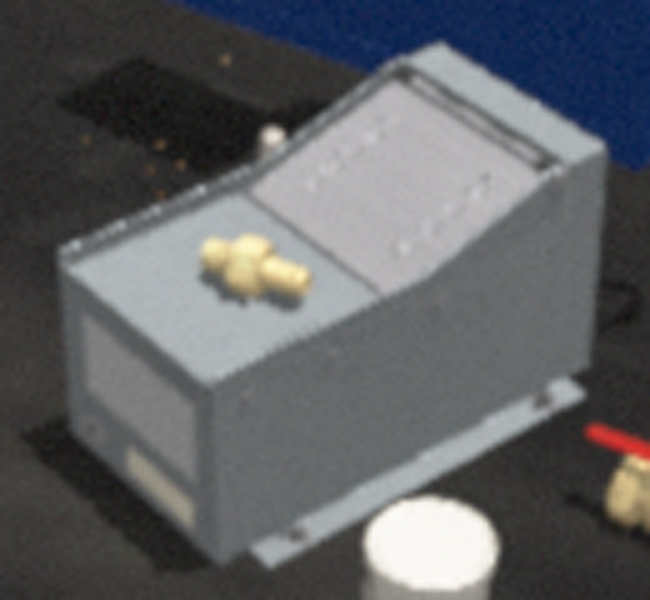

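View pics/si1.png

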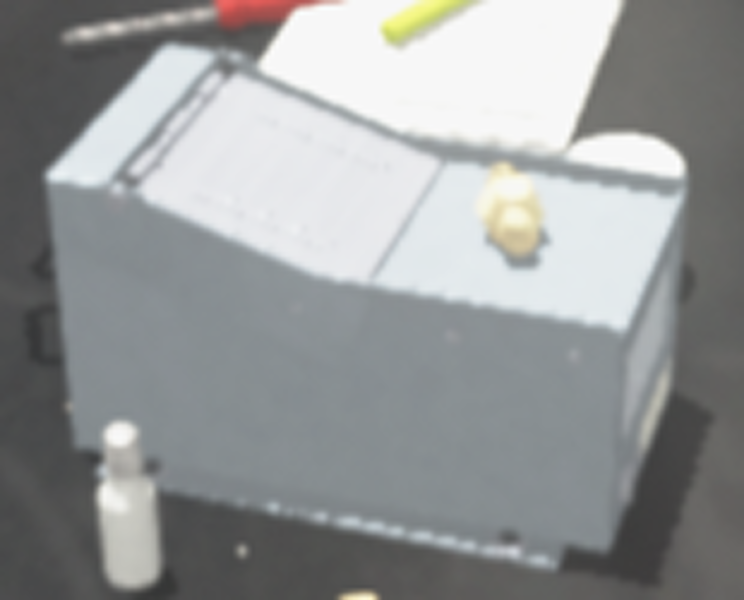

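```bash
cat > h.py <<'E'
import numpy as np
from bench import arm
from scipy.optimize import least_squares
CI={n:arm.camera_info(n) for n in("scene","side")}
def proj(n,X):
    c=CI[n]; p=c["R"]@np.asarray(X,float)+c["t"]; return np.array([c["fx"]*p[0]/p[2]+c["cx"],c["fy"]*p[1]/p[2]+c["cy"]])
def ray(n,u,z):
    c=CI[n]; d=c["R"].T@np.array([(u[0]-c["cx"])/c["fx"],(u[1]-c["cy"])/c["fy"],1]); o=-c["R"].T@c["t"]
    return o+d*(z-o[2])/d[2]
def W(b,P):
    c,s=np.cos(b[2]),np.sin(b[2]); return np.array([b[0]+c*P[0]-s*P[1],b[1]+s*P[0]+c*P[1],P[2]])
def inv(b,P):
    c,s=np.cos(b[2]),np.sin(b[2]); x,y=P[0]-b[0],P[1]-b[1]; return np.array([c*x+s*y,-s*x+c*y,P[2]])
E
python3 - <<'E'
from h import *
pts=[("scene",(150,-70,155),(331.2,190)),("scene",(150,70,155),(298,168.4)),("scene",(-120,-70,0),(253,272)),("scene",(-120,70,127),(222.4,211)),("scene",(-120,-70,122),(252.4,237)),("scene",(150,-70,0),(327.6,234)),
("side",(150,70,155),(174.8,157.1)),("side",(150,-70,155),(200.4,129.4)),("side",(-120,70,127),(294.6,188.75)),("side",(-120,70,0),(292,234.2)),("side",(-120,-70,127),(307.7,158.1)),("side",(150,70,0),(180.6,212.7))]
for sel in ("scene","side","s"):
    f=lambda b:np.concatenate([proj(n,W(b,P))-u for n,P,u in pts if n.startswith(sel)])
    r=least_squares(f,[600,0,0],x_scale=[100,100,.1],loss="soft_l1"); print(sel,r.x.round(3)); 
print(f(r.x).reshape(-1,2).round(1)); b=r.x
for n,a in (("scene",[(251.4,210),(270,216.4),(260,213)]),("side",[(272.9,169),(269,156.5),(271.5,161.5)])):
    for u in a: P=ray(n,u,128.5);print(n,P.round(1),inv(b,P).round(1))
np.save("b.npy",b)
E
```

```text
scene [ 5.16989e+02 -2.10130e+01 -2.95000e-01]
side [ 5.18592e+02 -1.66920e+01 -2.94000e-01]
s [ 5.18571e+02 -1.93940e+01 -2.93000e-01]
[[ 0.3 -1.3]
 [-0.2 -0.5]
 [ 0.1  0.9]
 [-1.3 -1.7]
 [-0.3 -0.1]
 [ 0.1 -0.9]
 [-0.1 -1.3]
 [-0.2 -0.9]
 [ 0.1 -1. ]
 [-0.3  1.1]
 [ 1.1 -2.4]
 [ 0.1 -0. ]]
scene [466.4  12.5 128.5] [-59.2  15.4 128.5]
scene [471.6 -44.3 128.5] [-37.8 -37.5 128.5]
scene [468.6 -14.2 128.5] [-49.3  -9.4 128.5]
side [467.7  11.5 128.5] [-57.7  14.9 128.5]
side [475.5 -43.3 128.5] [-34.3 -35.3 128.5]
side [470.2 -20.8 128.5] [-45.9 -15.4 128.5]
```

```bash
cat >> h.py <<'E'
from scipy.spatial.transform import Rotation as Ro
def togo(target,yaw):
    s=arm.get_state(); R=Ro.from_quat(s["orientation"]); Rt=Ro.from_euler("z",yaw)*Ro.from_euler("x",np.pi)
    print("t",s["time"],"pos",s["ee_pos"].round(1),"F",s["force"].round(1),"open",round(s["opening"],3))
    print("shift",R.inv().apply(np.array(target)-s["ee_pos"]).round(1),"rot",np.degrees((R.inv()*Rt).as_rotvec()).round(2))
E
python3 - <<'E'
from h import *
b=np.load("b.npy"); b[:2]; T=W(b,(-48,-11,290)); print(T, b[2]+.2); togo(T,b[2]+.2)
E
```

```text
[469.44074984 -16.0439912  290.        ] -0.09336466627029383
t 0.15 pos [247.3 573.8 303.5] F [ 0.3 -0.2  0.3] open 1.0
shift [-453.8  437.5   13.9] rot [3.000e-02 4.000e-02 7.204e+01]
```

```bash
python3 -m crank '[-34,33,1,0,0,6,-68,66,2,0,0,12,-102,99,3,0,0,18,-136,132,4,0,0,24,-170,165,5,0,0,30,-204,198,6,0,0,36,-238,231,7,0,0,42,-272,264,8,0,0,48,-306,297,9,0,0,54,-340,330,10,0,0,60,-374,363,12,0,0,66,-408,396,14,0,0,72]' 70
python3 - <<'E'
from h import *
b=np.load("b.npy"); T=W(b,(-48,-11,290)); togo(T,b[2]+.2)
E
```

```text
time: 1.35
ee_pos: [449.8, 40.7, 290.0]
orientation: [0.999, -0.048, 0.0, -0.0]
force: [0.3, 1.5, -1.3]
opening: 0.7
t 1.35 pos [449.8  40.7 290. ] F [ 0.3  1.5 -1.3] open 0.7
shift [25.  54.6  0. ] rot [-0.02 -0.03 -0.19]
```

```bash
python3 -m crank '[12,28,10,0,0,0,25,55,30,0,0,0,25,55,50,0,0,0,25,55,50,0,0,0]' 
python3 - <<'E'
from h import *
import cv2
b=np.load("b.npy"); T=W(b,(-48,-11,240)); togo(T,b[2]+.2)
w=arm.snapshot("wrist"); cv2.imwrite("pics/w1.png",w[:,:,::-1])
a=arm.snapshot("side")[60:210,165:340,::-1]; cv2.imwrite("pics/si2.png",cv2.resize(a,None,fx=4,fy=4,interpolation=2))
E
```

```text
time: 1.75
ee_pos: [468.4, -15.2, 238.1]
orientation: [0.999, -0.047, -0.002, 0.001]
force: [-0.6, -0.1, 0.4]
opening: 0.7
t 1.75 pos [468.4 -15.2 238.1] F [-0.6 -0.1  0.4] open 0.7
shift [ 1.1  0.7 -1.9] rot [ 0.07  0.2  -0.05]
```

View pics/w1.png

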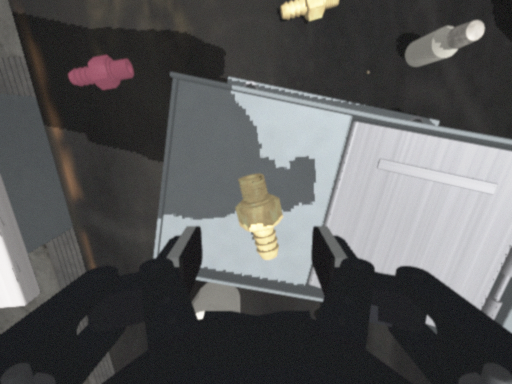

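View pics/si2.png

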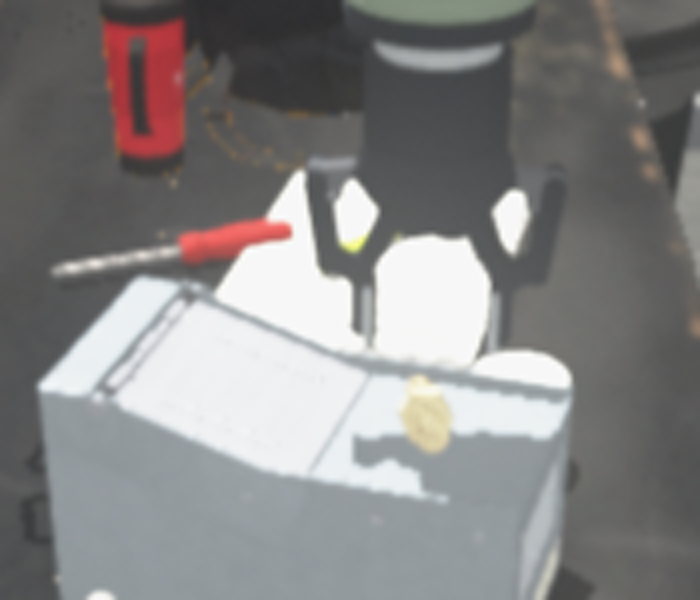

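```bash
cat >> h.py <<'E'
def wray(u,z,pos=None,q=None):
    s=arm.get_state(); c=arm.camera_info("wrist"); M=c["mount"]; R=Ro.from_quat(s["orientation"])
    d=R.apply(M[:3,:3]@np.array([(u[0]-c["cx"])/c["fx"],(u[1]-c["cy"])/c["fy"],1])); o=s["ee_pos"]+R.apply(M[:3,3])
    return o+d*(z-o[2])/d[2]
E
python3 - <<'E'
from h import *
b=np.load("b.npy"); s=arm.get_state(); R=Ro.from_quat(s["orientation"])
for nm,u,z in(("end+y",(252,178),128.5),("end-y",(268,257),128.5),("hex",(258,212),128.5),("seamL",(352,124),115),("seamR",(309,284),115),("cornL",(172,75),127),("cornR",(158,262),120)):
    print(nm,inv(b,wray(u,z)).round(1))
for x in(-57,-30,30,57):
  for z in (0,20,40,60,73): 
    p=proj("side",s["ee_pos"]+R.apply([x,0,z])); print(x,z,((p-[165,60])*4).round())
E
```

```text
end+y [-57.6  15.6 128.5]
end-y [-34.6 -40.  128.5]
hex [-48.7  -7.4 128.5]
seamL [  2.9  63.9 115. ]
seamR [  5.1 -64.1 115. ]
cornL [-119.1   69.5  127. ]
cornR [-115.4  -65.7  120. ]
-57 0 [542. 235.]
-57 20 [540. 269.]
-57 40 [538. 303.]
-57 60 [535. 336.]
-57 73 [534. 357.]
-30 0 [490. 232.]
-30 20 [489. 267.]
-30 40 [487. 300.]
-30 60 [486. 333.]
-30 73 [485. 354.]
30 0 [377. 227.]
30 20 [376. 261.]
30 40 [376. 295.]
30 60 [376. 327.]
30 73 [375. 348.]
57 0 [326. 224.]
57 20 [326. 259.]
57 40 [326. 292.]
57 60 [327. 325.]
57 73 [327. 346.]
```

Wrist view: the fitting lies between the fingertips, with ends at (252,178) and (268,257) and hexagon at (258,212). All three cameras agree within about 3 mm. I'll shift sideways so the trailing finger is centred behind the hexagon, then descend.

```bash
python3 - <<'E'
from h import *
b=np.load("b.npy"); togo(W(b,(-48,-2.5,200)),b[2]+.2)
E
```

```text
t 1.85 pos [469.2 -14.2 240.2] F [0.7 0.8 0.8] open 0.702
shift [ 2.1 -6.5 40.2] rot [0.01 0.04 0.05]
```

```bash
python3 -m crank '[2,-6,10,0,0,0,2,-6,20,0,0,0,2,-6,30,0,0,0,2,-6,40,0,0,0,2,-6,40,0,0,0,2,-6,40,0,0,0]' 
python3 - <<'E'
from h import *
import cv2
b=np.load("b.npy"); togo(W(b,(-48,-2.5,195)),b[2]+.2)
s=arm.get_state(); R=Ro.from_quat(s["orientation"])
for x in (-37,37): print((proj("side",s["ee_pos"]+R.apply([x,0,73]))-[165,60])*4)
w=arm.snapshot("wrist"); cv2.imwrite("pics/w2.png",w[:,:,::-1])
a=arm.snapshot("side")[60:210,165:340,::-1]; cv2.imwrite("pics/si3.png",cv2.resize(a,None,fx=4,fy=4,interpolation=2))
E
```

```text
time: 2.45
ee_pos: [471.8, -8.9, 199.7]
orientation: [0.999, -0.046, -0.0, 0.0]
force: [0.9, 0.4, -0.4]
opening: 0.699
t 2.45 pos [471.8  -8.9 199.7] F [ 0.9  0.4 -0.4] open 0.699
shift [ 0.  -1.   4.7] rot [0.02 0.03 0.02]
[489.7378341  423.44988797]
[357.61431536 415.72075485]
```

View pics/w2.png

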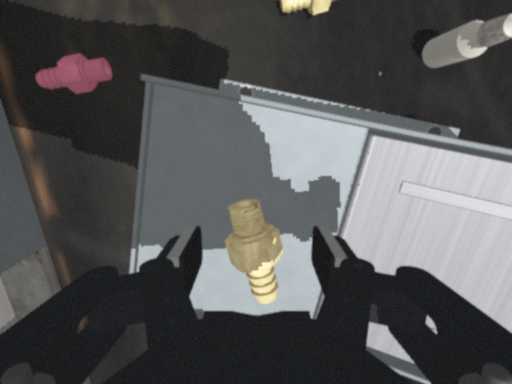

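View pics/si3.png

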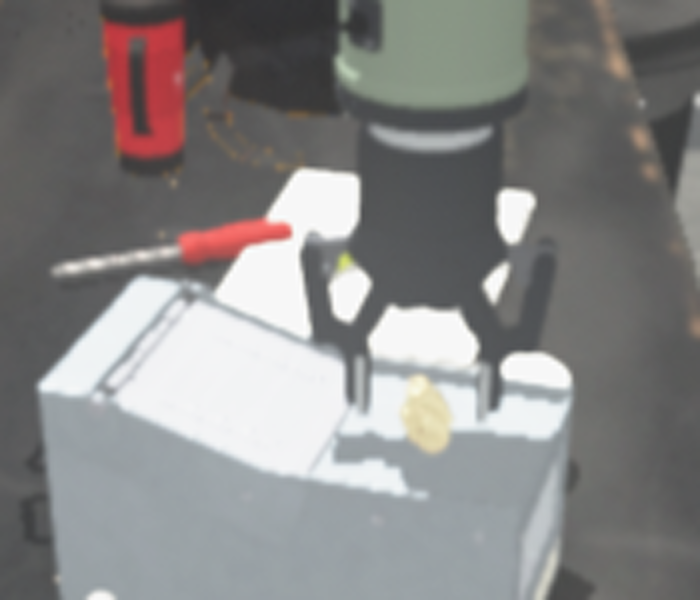

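Fingers straddle the fitting; tips ~14 mm above the ledge. Lower 8 mm, then start the push along box +x (tool direction 0.98, 0.20).

```bash
python3 -m crank '[0,0,4,0,0,0,0,0,8,0,0,0,8,2,8,0,0,0,16,3,8,0,0,0,24,5,8,0,0,0,32,6,8,0,0,0,40,8,8,0,0,0,48,10,8,0,0,0,48,10,8,0,0,0]' 
python3 - <<'E'
from h import *
import cv2
b=np.load("b.npy"); s=arm.get_state(); print(inv(b,s["ee_pos"]).round(1)); togo(W(b,(50,-2.5,192)),b[2]+.2)
w=arm.snapshot("wrist"); cv2.imwrite("pics/w3.png",w[:,:,::-1])
a=arm.snapshot("side")[60:210,165:340,::-1]; cv2.imwrite("pics/si4.png",cv2.resize(a,None,fx=4,fy=4,interpolation=2))
E
```

```text
time: 3.45
ee_pos: [519.8, -23.6, 191.9]
orientation: [0.999, -0.047, 0.0, 0.0]
force: [-0.2, -0.3, 1.8]
opening: 0.702
[  2.4  -3.7 191.9]
t 3.45 pos [519.8 -23.6 191.9] F [-0.2 -0.3  1.8] open 0.702
shift [46.9  8.3 -0.1] rot [ 0.02 -0.04  0.01]
```

View pics/w3.png

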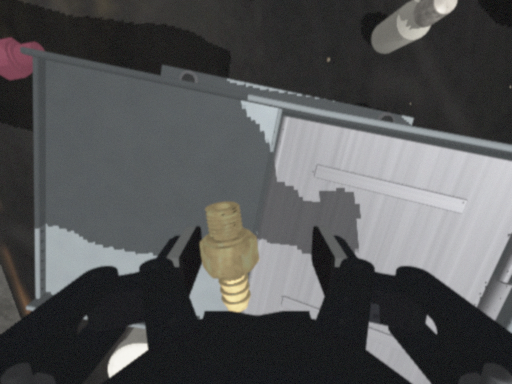

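View pics/si4.png

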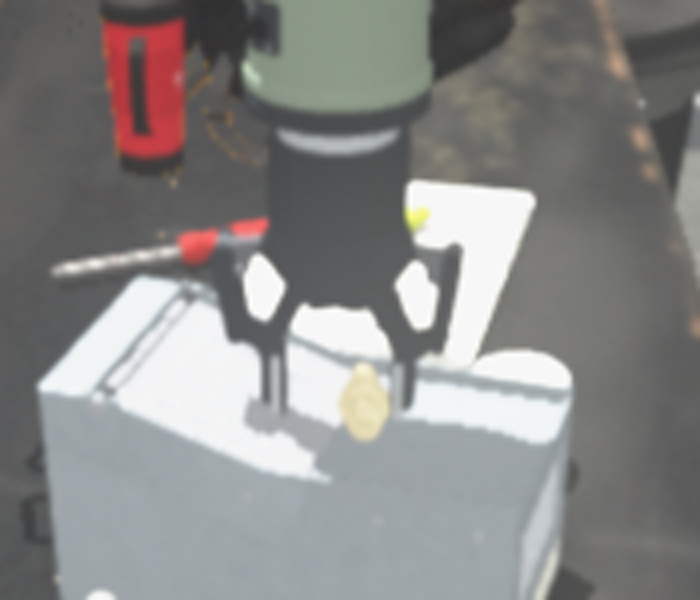

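Flap is partly open under the lead finger (tip ≈ (275,410) in the side crop) and the fitting has been pushed almost to the edge at (365,400). I'll open the fingers fully, so the flap is deeper before the fitting goes over.

```bash
python3 -m crank '[0,0,0,0,0,0,4,1,0,0,0,0,8,2,0,0,0,0,12,2,0,0,0,0,12,2,0,0,0,0]' 100
python3 - <<'E'
from h import *
import cv2
b=np.load("b.npy"); s=arm.get_state(); print(inv(b,s["ee_pos"]).round(1)); togo(W(b,(40,-2.5,190)),b[2]+.2)
R=Ro.from_quat(s["orientation"])
for x in (-50,50): print((proj("side",s["ee_pos"]+R.apply([x,0,70]))-[165,60])*4)
a=arm.snapshot("side")[60:210,165:340,::-1]; cv2.imwrite("pics/si5.png",cv2.resize(a,None,fx=4,fy=4,interpolation=2))
E
```

```text
time: 4.05
ee_pos: [531.1, -26.3, 191.9]
orientation: [0.999, -0.046, 0.0, 0.0]
force: [-0.2, 0.3, 1.8]
opening: 0.998
[ 14.   -3.  191.9]
t 4.05 pos [531.1 -26.3 191.9] F [-0.2  0.3  1.8] open 0.998
shift [25.6  4.7  1.9] rot [ 0.   -0.02  0.03]
[405.99300186 415.05435369]
[231.41431464 404.74379097]
```

View pics/si5.png

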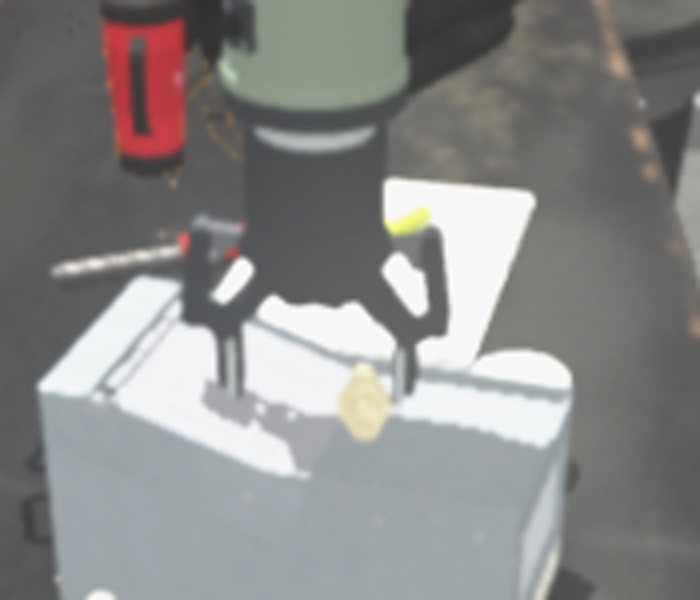

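```bash
python3 -m crank '[3,1,3,0,0,0,8,2,6,0,0,0,13,3,6,0,0,0,18,4,6,0,0,0,23,5,6,0,0,0,25,5,6,0,0,0,25,5,6,0,0,0]'
python3 - <<'E'
from h import *
import cv2
b=np.load("b.npy"); s=arm.get_state(); print(inv(b,s["ee_pos"]).round(1)); togo(W(b,(50,-2.5,186)),b[2]+.2)
w=arm.snapshot("wrist"); cv2.imwrite("pics/w6.png",w[:,:,::-1])
a=arm.snapshot("side")[60:210,165:340,::-1]; cv2.imwrite("pics/si6.png",cv2.resize(a,None,fx=4,fy=4,interpolation=2))
E
```

```text
time: 4.8
ee_pos: [555.2, -33.7, 185.9]
orientation: [0.999, -0.046, 0.0, 0.0]
force: [-3.2, -0.1, 3.5]
opening: 1.004
[ 39.2  -3.1 185.9]
t 4.8 pos [555.2 -33.7 185.9] F [-3.2 -0.1  3.5] open 1.004
shift [10.7  1.6 -0.1] rot [ 0.01 -0.01  0.03]
```

View pics/si6.png

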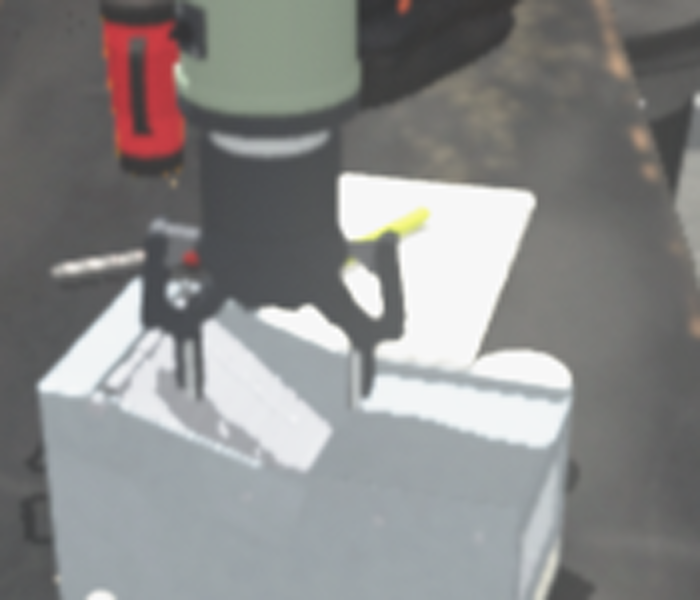

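View pics/w6.png

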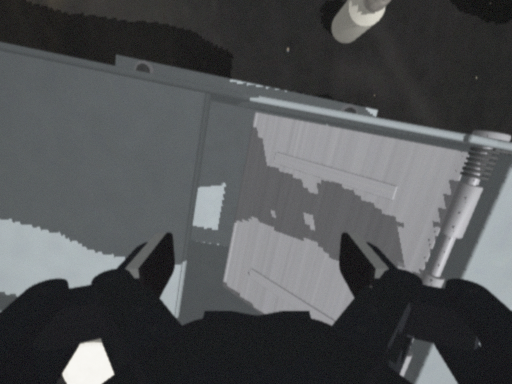

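The flap is well open and the fitting is gone from the ledge. I'll check whether it really dropped.

```bash
python3 - <<'E'
from h import *
import cv2
print(arm.get_state()["force"])
a=arm.snapshot("scene")[130:290,200:350,::-1]; cv2.imwrite("pics/sc6.png",cv2.resize(a,None,fx=3.7,fy=3.7,interpolation=2))
E
```

```text
[-2.37514604  0.16754865  3.24467293]
```

View pics/sc6.png

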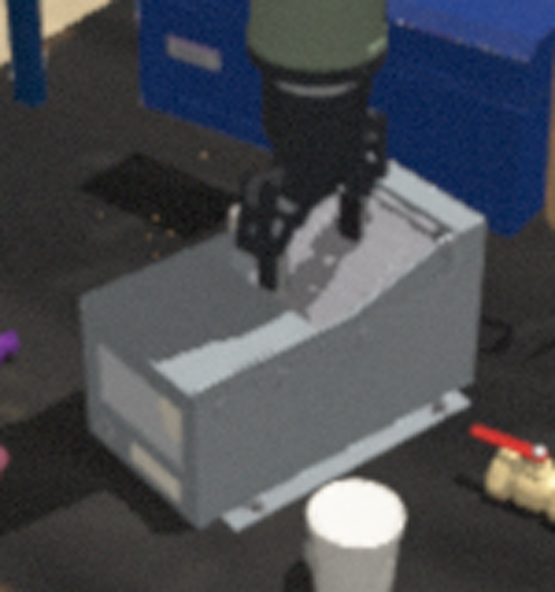

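```bash
python3 -m crank '[0,0,0,0,0,0,0,0,0,0,0,0]'; python3 - <<'E'
from h import *
import cv2
b=np.load("b.npy")
im=arm.snapshot("scene")[:,:,::-1]
old=cv2.imread("pics/scene0.png")
c=[cv2.resize(i[200:275,218:260],None,fx=7,fy=7,interpolation=2) for i in(old,im)]
cv2.imwrite("pics/win.png",np.hstack(c))
for z in (0,20,40,60,75): print(z,inv(b,ray("scene",(246,242),z)).round(0))
E
```

```text
time: 5.15
ee_pos: [555.0, -33.6, 186.1]
orientation: [0.999, -0.046, 0.0, 0.0]
force: [-2.5, -0.6, 5.4]
opening: 1.004
0 [-61.  44.  -0.]
20 [-74.  24.  20.]
40 [-88.   4.  40.]
60 [-102.  -15.   60.]
75 [-112.  -30.   75.]
```

View pics/win.png

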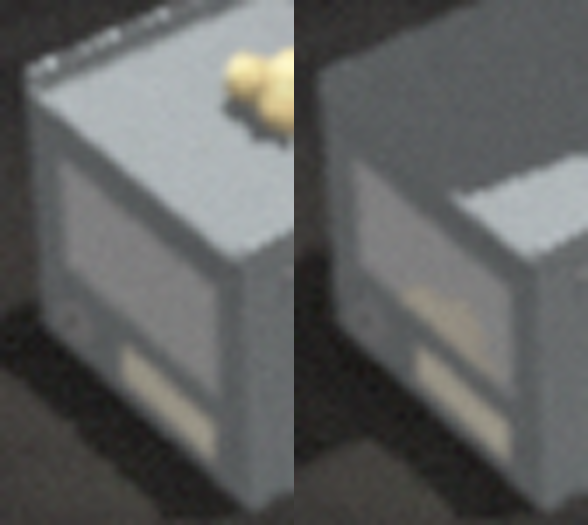

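The window now shows the brass fitting on the box floor (right half, ≈(445,315)); it was absent before. The flap is still held. Withdraw: back, then up.

```bash
python3 -m crank '[-10,-2,0,0,0,0,-22,-4,0,0,0,0,-34,-7,-4,0,0,0,-45,-9,-15,0,0,0,-50,-10,-35,0,0,0,-50,-10,-60,0,0,0,-50,-10,-90,0,0,0,-50,-10,-120,0,0,0,-50,-10,-120,0,0,0,-50,-10,-120,0,0,0]'
python3 - <<'E'
from h import *
import cv2
print(arm.get_state()["force"])
w=arm.snapshot("wrist"); cv2.imwrite("pics/w7.png",w[:,:,::-1])
a=arm.snapshot("scene")[130:290,200:350,::-1]; cv2.imwrite("pics/sc7.png",cv2.resize(a,None,fx=3.7,fy=3.7,interpolation=2))
cv2.imwrite("pics/si7.png",arm.snapshot("side")[:,:,::-1])
E
```

```text
time: 6.2
ee_pos: [505.6, -18.5, 306.2]
orientation: [0.999, -0.046, 0.0, -0.0]
force: [0.5, -0.5, 0.0]
opening: 1.002
[ 0.47373101 -0.49647579  0.03672416]
```

View pics/w7.png

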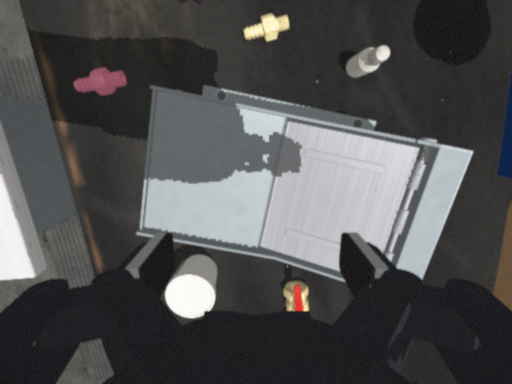

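View pics/sc7.png

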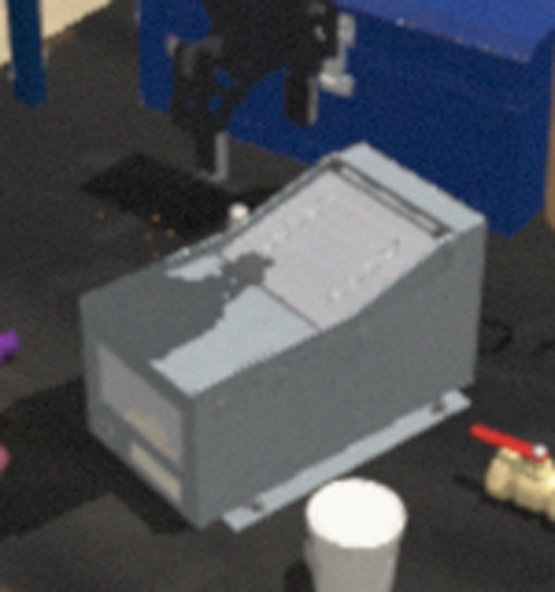

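View pics/si7.png

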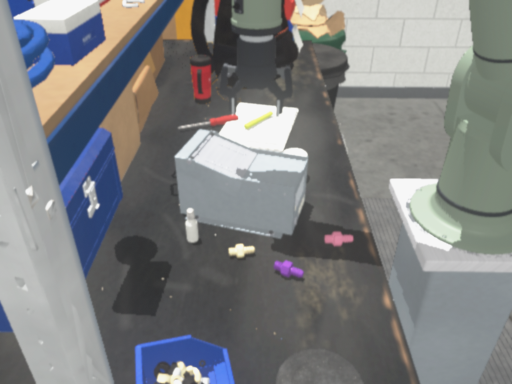

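The flap is shut flush, the ledge is empty, the fitting shows in the window, and the neighbouring items haven't moved. The hand is clear, so I'm handing in.

```bash
python3 -c "
from bench import arm
print(arm.close_job())"
```

```text
the job is handed in; nothing more can be done
None
```

The job is handed in at about 6.4 s of the 32 s allowed; no verdict was reported. One finger pushed the flap open and held it. The other pushed the brass fitting over the ledge edge, and it dropped into the box. I then backed the hand out and lifted it clear.

**Last checks:**
- **Fitting:** the ledge is empty, and the brass fitting is visible through the front window, near the floor. I saw it there while the flap was still held open.
- **Flap:** it stands flush in the scene and wrist views. I could not read the joint angle, so the 0.06 rad limit was judged only by eye.
- **Neighbours:** the sound fitting, glue bottle, tub, valve and look-alikes appear unmoved by eye; I did not measure their positions.
- **Hand:** it is free about 120 mm above the box, with the force reading near zero. The largest force I read during the push was about 6 N.

No check failed. The only disagreement was 3 to 5 mm between the wrist view's position for the ledge seam and the fitted box pose, which made no difference to the push.

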